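Transfer charged cells to the test rack in reverse order

TASK

Move the four battery cells from the charging rail into the four pockets of the grey test rack, one per pocket, in reverse order: the cell nearest the rail's red end goes into the pocket nearest the rack's black end, its neighbour into the next pocket, and so on, until the cell nearest the rail's black end stands nearest the rack's red end. Keep the cells upright and set each gently down on its pocket floor without dropping it.

Things in the scene. Friction and masses are not known exactly. Their poses are not given: they have to be found in the camera images.
- rail: charging rail, fixed: aluminium plate 72 mm wide (x), 10 mm thick, 296 mm long (y) with its end blocks (72 x 22 x 30 mm high): red at the +y end, black at the -y end. Origin: centre of underside; z up. It carries four docks in a row, centres at x = 0, y = +93, +31, -31, -93 mm.
- rack: test rack, grey, fixed, 72 mm wide (x), 296 mm long (y) with its end blocks (72 x 22 x 30 mm high): red at the +y end, black at the -y end. Origin: centre of underside; z up. Four square pockets 48 x 48 mm in a row, centres at x = 0, y = +93, +31, -31, -93 mm; pocket floor (copper disc) 6 mm, wall top 20 mm above the origin. Empty at the start.
- cell_yellow: upright loose cylindrical battery cell, 32 mm diameter, 70 mm tall, about 145 g, blue wrap with a yellow band near the top, a yellow head and a 3 mm steel terminal on top. Origin: centre of its underside; z up along the cell. At the start it stands in the yellow dock, within 5 mm of the dock's centre.
- cell_green: upright loose cylindrical battery cell, 32 mm diameter, 70 mm tall, about 145 g, blue wrap with a green band near the top, a green head and a 3 mm steel terminal on top. Origin: centre of its underside; z up along the cell. At the start it stands in the green dock, within 5 mm of the dock's centre.
- cell_white: upright loose cylindrical battery cell, 32 mm diameter, 70 mm tall, about 145 g, blue wrap with a white band near the top, a white head and a 3 mm steel terminal on top. Origin: centre of its underside; z up along the cell. At the start it stands in the white dock, within 5 mm of the dock's centre.
- cell_purple: upright loose cylindrical battery cell, 32 mm diameter, 70 mm tall, about 145 g, blue wrap with a purple band near the top, a purple head and a 3 mm steel terminal on top. Origin: centre of its underside; z up along the cell. At the start it stands in the purple dock, within 5 mm of the dock's centre.
- dock_yellow: yellow-walled charging dock fixed on the rail, 60 x 60 mm, square pocket 48 x 48 mm; origin: centre of its underside, which lies 10 mm above the rail's origin; pocket floor 4 mm and wall top 12 mm above the dock's origin; its y axis is parallel to the rail's. Stays on the rail.
- dock_green: green-walled charging dock fixed on the rail, 60 x 60 mm, square pocket 48 x 48 mm; origin: centre of its underside, which lies 10 mm above the rail's origin; pocket floor 4 mm and wall top 12 mm above the dock's origin; its y axis is parallel to the rail's. Stays on the rail.
- dock_white: white-walled charging dock fixed on the rail, 60 x 60 mm, square pocket 48 x 48 mm; origin: centre of its underside, which lies 10 mm above the rail's origin; pocket floor 4 mm and wall top 12 mm above the dock's origin; its y axis is parallel to the rail's. Stays on the rail.
- dock_purple: purple-walled charging dock fixed on the rail, 60 x 60 mm, square pocket 48 x 48 mm; origin: centre of its underside, which lies 10 mm above the rail's origin; pocket floor 4 mm and wall top 12 mm above the dock's origin; its y axis is parallel to the rail's. Stays on the rail.

How it is judged (in metres and radians):
At the end, for the whole second after the job is handed in: Each cell stands upright (0.1 rad) in the rack pocket that mirrors its place on the rail (first from the rail's red end = first from the rack's black end), within 12 mm of the pocket's centre along x and y, underside 2 to 10 mm above the rack's origin, at rest and released (((y of dock_yellow in the frame of rail between 0.073 and 0.113 m and y of cell_yellow in the frame of rack between -0.105 and -0.081 m) or (y of dock_yellow in the frame of rail between 0.011 and 0.051 m and y of cell_yellow in the frame of rack between -0.043 and -0.019 m) or (y of dock_yellow in the frame of rail between -0.051 and -0.011 m and y of cell_yellow in the frame of rack between 0.019 and 0.043 m) or (y of dock_yellow in the frame of rail between -0.113 and -0.073 m and y of cell_yellow in the frame of rack between 0.081 and 0.105 m)) and x of cell_yellow in the frame of rack between -0.012 and 0.012 m and z of cell_yellow in the frame of rack between 0.002 and 0.01 m and angle between each of cell_yellow, cell_green, cell_white, cell_purple's own z axis and vertical below 0.1 rad and linear speed of each of cell_yellow, cell_green, cell_white, cell_purple below 0.02 m/s and angular speed of each of cell_yellow, cell_green, cell_white, cell_purple below 0.2 rad/s and contact force between each of cell_yellow, cell_green, cell_white, cell_purple and the fingers below 0.1 N and ((y of dock_green in the frame of rail between 0.073 and 0.113 m and y of cell_green in the frame of rack between -0.105 and -0.081 m) or (y of dock_green in the frame of rail between 0.011 and 0.051 m and y of cell_green in the frame of rack between -0.043 and -0.019 m) or (y of dock_green in the frame of rail between -0.051 and -0.011 m and y of cell_green in the frame of rack between 0.019 and 0.043 m) or (y of dock_green in the frame of rail between -0.113 and -0.073 m and y of cell_green in the frame of rack between 0.081 and 0.105 m)) and x of cell_green in the frame of rack between -0.012 and 0.012 m and z of cell_green in the frame of rack between 0.002 and 0.01 m and ((y of dock_white in the frame of rail between 0.073 and 0.113 m and y of cell_white in the frame of rack between -0.105 and -0.081 m) or (y of dock_white in the frame of rail between 0.011 and 0.051 m and y of cell_white in the frame of rack between -0.043 and -0.019 m) or (y of dock_white in the frame of rail between -0.051 and -0.011 m and y of cell_white in the frame of rack between 0.019 and 0.043 m) or (y of dock_white in the frame of rail between -0.113 and -0.073 m and y of cell_white in the frame of rack between 0.081 and 0.105 m)) and x of cell_white in the frame of rack between -0.012 and 0.012 m and z of cell_white in the frame of rack between 0.002 and 0.01 m and ((y of dock_purple in the frame of rail between 0.073 and 0.113 m and y of cell_purple in the frame of rack between -0.105 and -0.081 m) or (y of dock_purple in the frame of rail between 0.011 and 0.051 m and y of cell_purple in the frame of rack between -0.043 and -0.019 m) or (y of dock_purple in the frame of rail between -0.051 and -0.011 m and y of cell_purple in the frame of rack between 0.019 and 0.043 m) or (y of dock_purple in the frame of rail between -0.113 and -0.073 m and y of cell_purple in the frame of rack between 0.081 and 0.105 m)) and x of cell_purple in the frame of rack between -0.012 and 0.012 m and z of cell_purple in the frame of rack between 0.002 and 0.01 m); the robot touches nothing.
It fails at once if a cell is dropped, thrown or knocked over: out of the gripper it moves faster than 0.7 m/s (a fall of about 25 mm) ((linear speed of cell_yellow above 0.7 m/s and contact force between cell_yellow and the fingers below 0.1 N) or (linear speed of cell_green above 0.7 m/s and contact force between cell_green and the fingers below 0.1 N) or (linear speed of cell_white above 0.7 m/s and contact force between cell_white and the fingers below 0.1 N) or (linear speed of cell_purple above 0.7 m/s and contact force between cell_purple and the fingers below 0.1 N)).
It fails at once if a cell is tipped more than 0.6 rad from upright (angle between any of cell_yellow, cell_green, cell_white, cell_purple's own z axis and vertical above 0.6 rad).
It also fails if it takes over 112 s, if anything falls off the work surface, if the arm or the gripper's body presses on something with over 40 N, if the wrist force passes 120 N, or if a joint passes its speed limit or range.

ROBOT

A 6-joint arm with a two-finger parallel gripper is mounted at the origin on the work surface. World frame = base frame: x ahead of the robot, y to its left, z up, the work surface at z = 0. Lengths are in mm, angles in rad, forces in N, time in s.
With the tool pointing down it reaches from about 350 to 775 mm from the base axis. Payload 7.3 kg.
Tool frame: the origin (TCP) lies midway between the tips of the shut fingers; the grasp point (between the pads) lies 19 mm behind it; z points along the fingers, y is the line along which they close (so a half turn about z gives the same grasp; the last joint's range is limited). The gripper opens to 92 mm and grips with 3 to 60 N. Pads are 19 mm wide; open, the fingers measure 130 mm over their backs; the gripper's body (75 mm by 190 mm) begins 47 mm behind the grasp point.
Start: joints at [-1.378, 0.342, 1.524, -0, 1.275, -0.146], TCP at [174.51, -495.168, 226.741] pointing down, gripper open.
Joint ranges: [-2.53, 2.53], [-0.77, 2.02], [0.04, 2.7], [-1, 4.14], [0.28, 2.66], [-3.11, 3.11]. Speed limits (rad/s): [2.57, 2.57, 3.14, 3.14, 3.14, 3.14].

INTERFACE

Orientations are given as [roll, pitch, yaw] about the fixed x, y, z axes, in that order (R = Rz(yaw) Ry(pitch) Rx(roll)).
In Python, from plant import monitor, optics, workorder gives the robot as it stands. The module is installed in compiled form; this text tells all that it offers.
- The arm moves only by the tool servo_tool, never from a script. Its arguments are lists of equal length, an entry for each row: "linear": the shift along the tool's x, y, z as a fraction of full scale, a list of three; "spin": the turn about the tool's z as a fraction of full scale. In form: {"linear": [[dx, dy, dz], ...], "spin": [spin, ...]}. A call has exactly 8 rows; each row shifts and turns the commanded pose from where the row before left it, along the tool's axes as they then stand; what a row does not reach is not made up. Full scale, the value 1, is 200 mm for a shift and 90 degrees for a turn. A row lasts 1/8 s, in which the tool goes at most 62.5 mm and 10.7 degrees, less where a joint would pass 70% of its speed; a pose out of reach is approached as far as the arm can. A call with a number of a shift or a turn outside -1 to 1 is refused whole. A call with a gripper value outside its range is refused whole. "hand" is the opening, from -1 (shut) to 1 (fully open), set as the call begins (left out, the last holds). The fingers move at their own pace and stop on an object; the grip force is fixed at half the most. Time passes only in rows, so rows that do not move let the fingers close, or fill a call up. It gives the time, the measured TCP pose, the force, the opening and the grip force at its end, in the units of the state.
- monitor.get_obs(): the state, without advancing time (a new reading comes with each control period).
- optics.capture(name): name is "side" or "top" or "wrist"; returns a dict with "frame" (480x640x3 uint8, blue, green, red), "K" (3x3 intrinsics, pixels), "D" ([k1, k2, p1, p2, k3] as OpenCV has them; the pictures are not rectified), "world_to_cam" (4x4, takes a point from world to camera coordinates). Camera axes: x right, y down, z forward; pixel columns grow to the right and rows downward; lengths in mm; the calibration is good to about 2 mm. A picture is of the moment at which its call begins. There is no depth.
- workorder.close_job(): hands the job in; it is judged then, once.
The state is a dict: "time": time; "joint_positions": joint angles; "dq": joint speeds; "tau": joint torques, N m; "tool_pos": TCP position; "tcp_rot": TCP orientation; "contact_force": force on the tool from outside, world axes, zero at the start; "moment": the same for the moment, N m; "grip_width": finger opening in mm; "finger_force": force on a finger pad.
Only numpy, scipy, OpenCV 4.12 (cv2) and the standard library are available. Lean on these libraries where they do the work, as an engineer would, in place of code of your own. Each camera call takes 0.05 s, during which the arm holds its last target. There are 200 camera calls.

## Working session

There is one attempt and no reset: what is moved stays moved. The work goes in short steps, Python scripts to look and compute and a tool call to move; the robot and the scene stay as the last step left them, time stands still between calls to the robot, and variables do not carry over. Pictures are saved under pics/ and viewed, at most 14 in all, crops included, and the job is handed in when it is done.

Besides the shell and the picture viewer there is one more tool, called after "Request:" by a JSON object that holds its "fn" and its "kwargs". servo_tool: Moves the arm, as the interface text tells. Shift numbers are shares of 200 mm and turn numbers shares of 90 degrees, none past 1 either way. Its arguments: {"type":"object","properties":{"linear":{"type":"array","items":{"type":"array","items":{"type":"number","minimum":-1,"maximum":1}}},"spin":{"type":"array","items":{"type":"number","minimum":-1,"maximum":1}},"hand":{"type":"number"}},"required":["linear","spin"]}

```bash
mkdir -p pics
python3 - <<'E'
from plant import monitor, optics
import cv2,numpy as np
print(monitor.get_obs())
for n in ("top","side"):
    c=optics.capture(n); cv2.imwrite(f"pics/{n}0.png",c["frame"]); np.savez(f"{n}0.npz",**c)
    print(n,c["K"],c["D"],c["world_to_cam"])
E
```

```text
{'time': 0.0, 'joint_positions': array([-1.37802743e+00,  3.42713429e-01,  1.52502174e+00, -2.33975534e-05,
        1.27537934e+00, -1.46006596e-01]), 'dq': array([-0.00130149,  0.00091023, -0.00025229, -0.00169415,  0.00079046,
       -0.00010831]), 'tau': array([-6.17696824e-04, -4.31245780e+01, -2.44221890e+01,  7.17393612e-02,
        5.59275330e-02, -1.56122169e-04]), 'tool_pos': array([ 174.40709107, -494.75481969,  226.04813298]), 'tcp_rot': array([-3.14008374e+00, -1.99276101e-04,  3.38782175e-01]), 'contact_force': array([ 0.27729181,  0.61650514, -0.22144983]), 'moment': array([0.02355641, 0.03552432, 0.01863771]), 'finger_force': 0.0, 'grip_width': 92.1883075874486}
top [[548.42850372   0.         321.17838721]
 [  0.         548.42850372 241.80543761]
 [  0.           0.           1.        ]] [-0.05340672  0.          0.          0.          0.        ] [[ 1.54358882e-02 -9.99171026e-01  3.76695331e-02 -4.78242169e+01]
 [-9.93401783e-01 -1.96068612e-02 -1.12997651e-01  5.19027644e+02]
 [ 1.13642561e-01 -3.56767623e-02 -9.92880928e-01  8.92586442e+02]
 [ 0.00000000e+00  0.00000000e+00  0.00000000e+00  1.00000000e+00]]
side [[619.09935816   0.         326.11652323]
 [  0.         619.09935816 237.69800928]
 [  0.           0.           1.        ]] [-0.01250058  0.          0.          0.          0.        ] [[-9.93422391e-01 -1.13500183e-01 -1.51545518e-02  5.33183259e+02]
 [-6.96925057e-02  7.04317122e-01 -7.06456188e-01  9.29988094e+01]
 [ 9.08565172e-02 -7.00753237e-01 -7.07594512e-01  1.16986092e+03]
 [ 0.00000000e+00  0.00000000e+00  0.00000000e+00  1.00000000e+00]]
```

View pics/top0.png

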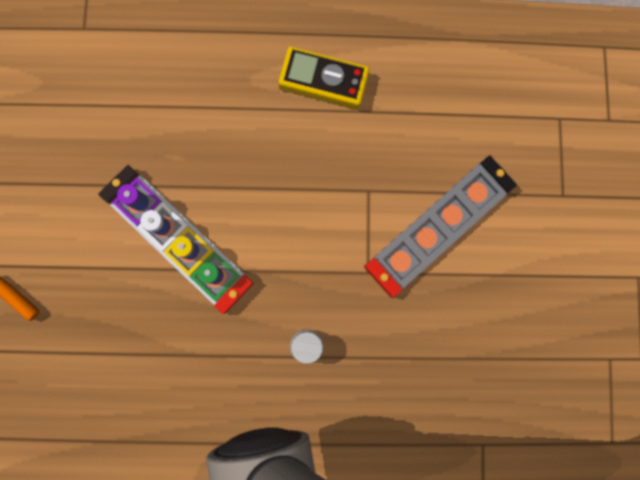

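View pics/side0.png

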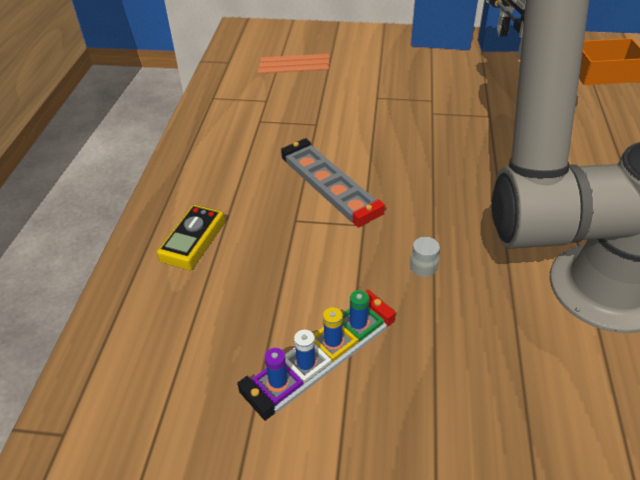

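Run:
```python
import cv2
t=cv2.imread("pics/top0.png"); s=cv2.imread("pics/side0.png")
def crop(im,x,y,w,h,n,k=5):
    o=cv2.resize(im[y:y+h,x:x+w],None,fx=k,fy=k,interpolation=cv2.INTER_CUBIC)
    for i in range(0,w,20): cv2.putText(o,str(x+i),(i*k,10),0,.4,(0,255,255),1); cv2.line(o,(i*k,12),(i*k,h*k),(0,255,255) if i%100==0 else (160,160,160),1)
    for i in range(0,h,20): cv2.putText(o,str(y+i),(0,i*k+10),0,.4,(0,255,255),1); cv2.line(o,(0,i*k),(w*k,i*k),(160,160,160),1)
    cv2.imwrite(f"pics/{n}.png",o)
crop(t,98,160,160,116+4,"c1"); crop(t,190-90,200,160,120,"c1b") 
crop(t,98,160,160,155,"c1",3.8.__int__()+0 if 0 else 3)
crop(t,100,160,158,150,"rail",4); crop(t,362,152,158,148,"rack",4); crop(s,235,280,165,140,"srail",4)
```

```text
(no output)
```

View pics/rail.png

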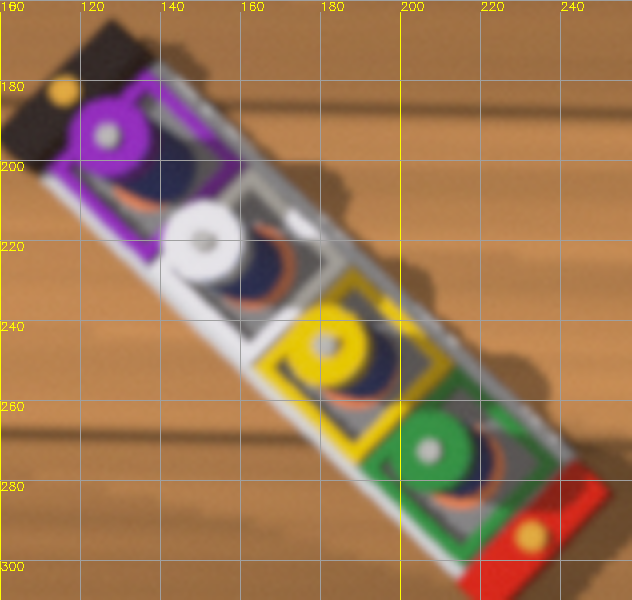

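View pics/rack.png

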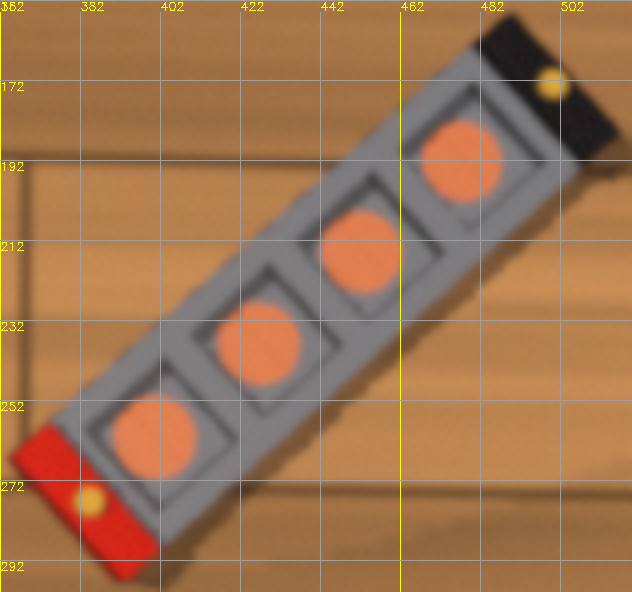

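View pics/srail.png

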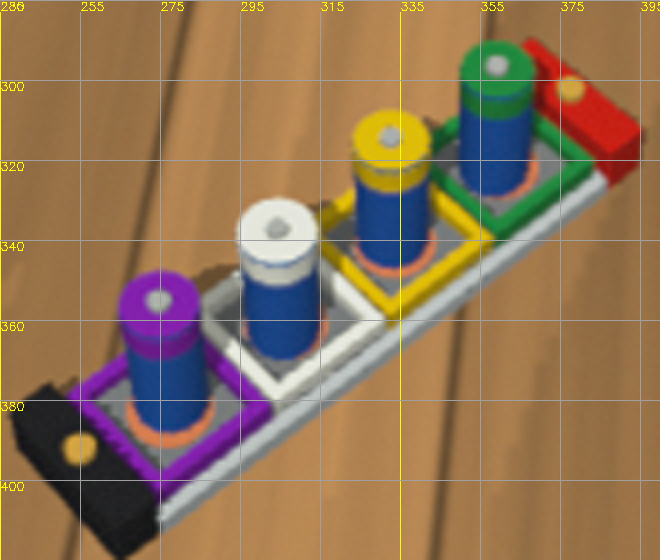

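```bash
cat > h.py <<'E'
import cv2,numpy as np
def ld(n): return dict(np.load(n+".npz"))
def und(c,p): return cv2.undistortPoints(np.array(p,float).reshape(-1,1,2),c["K"],c["D"]).reshape(-1,2)
def onplane(c,p,z):
    T=c["world_to_cam"];R,t=T[:3,:3],T[:3,3]; o=-R.T@t
    d=np.c_[und(c,p),np.ones(len(p))]@R
    return o+d*((z-o[2])/d[:,2])[:,None]
def tri(a,p,b,q):
    X=cv2.triangulatePoints(a["world_to_cam"][:3],b["world_to_cam"][:3],und(a,p).T,und(b,q).T); return (X[:3]/X[3]).T
E
python3 - <<'E'
from h import *
np.set_printoptions(suppress=True,precision=1)
t,s=ld("top0"),ld("side0")
T=np.array([(126.75,193.75),(151,220.25),(180.75,246.25),(207.25,272.75),(116,182.5),(232.5,294.25)])-.37
S=np.array([(274.75,355),(304.25,337.25),(332.5,314),(359.25,296.25),(255,392),(377.5,302)])-.37
print("tri PWYG blk red\n",tri(t,T,s,S))
print("z fixed top\n",onplane(t,T[:4],87),"\n",onplane(t,T[4:],30)); print("side\n",onplane(s,S[:4],87),"\n",onplane(s,S[4:],30))
D=np.array([(400.75,261),(426.75,238),(452.25,214.75),(477.5,192.25)])-.37
d=onplane(t,D,6);print("discs\n",d)
B=np.array([(384.25,277.25),(500.25,173)])-.37
print("rack red blk tri\n",tri(t,B,s,[(369,208),(296,146)]),onplane(t,B,30),onplane(s,[(369,208),(296,146)],30))
E
```

```text
tri PWYG blk red
 [[585.1 273.5  86.9]
 [544.  233.4  84.6]
 [503.4 184.   87.3]
 [462.5 141.1  86.7]
 [614.7 310.3  33.2]
 [430.9 107.3  33.7]]
z fixed top
 [[584.4 273.4  87. ]
 [542.8 232.8  87. ]
 [502.5 184.1  87. ]
 [461.8 141.1  87. ]] 
 [[614.7 311.3  30. ]
 [430.  107.7  30. ]]
side
 [[585.8 273.4  87. ]
 [544.4 235.1  87. ]
 [504.4 183.7  87. ]
 [463.2 141.4  87. ]] 
 [[616.  308.3  30. ]
 [431.9 104.3  30. ]]
discs
 [[ 492.5 -177.3    6. ]
 [ 533.5 -223.1    6. ]
 [ 575.7 -268.8    6. ]
 [ 617.1 -314.9    6. ]]
rack red blk tri
 [[ 462.7 -145.2   29.1]
 [ 648.2 -350.4   24.2]] [[ 462.6 -145.    30. ]
 [ 647.2 -348.2   30. ]] [[ 462.7 -144.2   30. ]
 [ 646.3 -342.5   30. ]]
```

```bash
cat > plan.py <<'E'
import sys,json,os,numpy as np
from plant import monitor
# usage: plan.py x,y,z,yaw,n ...   (smooth legs, n rows each); tracks commanded pose in cmd.json
o=monitor.get_obs()
p=json.load(open("cmd.json")) if os.path.exists("cmd.json") else [174.51,-495.168,226.741,0.3388]
m=o["tool_pos"]; print("t",round(o["time"],2),"cmd",np.round(p,2),"meas",np.round(m,1),round(o["tcp_rot"][2],3))
p=np.array(p); L=[];S=[]
for a in sys.argv[1:]:
    *w,n=map(float,a.split(",")); w=np.array(w); n=int(n); s0=p.copy()
    for i in range(1,n+1):
        u=i/n; u=u*u*(3-2*u); d=s0+(w-s0)*u-p
        c,s=np.cos(p[3]),np.sin(p[3]); A=np.array([[c,s,0],[s,-c,0],[0,0,-1]])
        l=np.round(A@d[:3]/200,3); k=round(-d[3]/(np.pi/2),4)
        if np.linalg.norm(l)>.31 or abs(k)>.118: print("TOO FAST",l,k)
        p=p+np.r_[A.T@l*200,-k*np.pi/2]; L.append([float(x)+0 for x in l]);S.append(k+0)
for i in range(0,len(L),8): print(json.dumps(L[i:i+8]),"\n ",json.dumps(S[i:i+8]))
json.dump(list(p),open("cmd.json","w"))
E
python3 plan.py 460,-250,180,0.45,10 462.4,141.2,140,0.834,14
```

```text
t 0.1 cmd [ 1.7451e+02 -4.9517e+02  2.2674e+02  3.4000e-01] meas [ 174.4 -494.8  226.1] 0.339
[[0.049, -0.019, 0.007], [0.134, -0.051, 0.017], [0.197, -0.075, 0.026], [0.241, -0.087, 0.032], [0.263, -0.09, 0.035], [0.265, -0.087, 0.034], [0.244, -0.075, 0.032], [0.202, -0.059, 0.026]] 
  [-0.002, -0.0054, -0.0079, -0.0096, -0.0105, -0.0105, -0.0096, -0.0079]
[[0.138, -0.038, 0.018], [0.051, -0.014, 0.007], [0.013, -0.026, 0.003], [0.035, -0.071, 0.008], [0.056, -0.109, 0.013], [0.076, -0.137, 0.016], [0.093, -0.158, 0.018], [0.107, -0.168, 0.021]] 
  [-0.0054, -0.002, -0.0036, -0.0099, -0.0154, -0.0196, -0.0228, -0.0249]
[[0.119, -0.171, 0.021], [0.125, -0.166, 0.021], [0.127, -0.154, 0.02], [0.122, -0.136, 0.019], [0.108, -0.113, 0.016], [0.088, -0.086, 0.013], [0.058, -0.055, 0.008], [0.021, -0.019, 0.003]] 
  [-0.026, -0.026, -0.025, -0.0228, -0.0196, -0.0153, -0.01, -0.0036]
```

Request:
{"fn": "servo_tool", "kwargs": {"linear": [[0.049, -0.019, 0.007], [0.134, -0.051, 0.017], [0.197, -0.075, 0.026], [0.241, -0.087, 0.032], [0.263, -0.09, 0.035], [0.265, -0.087, 0.034], [0.244, -0.075, 0.032], [0.202, -0.059, 0.026]], "spin": [-0.002, -0.0054, -0.0079, -0.0096, -0.0105, -0.0105, -0.0096, -0.0079], "hand": 0.4}}

```text
time: 1.1
tool_pos: [431.6, -273.2, 184.6]
tcp_rot: [-3.141, -0.0, 0.44]
contact_force: [-0.1, -0.8, 0.1]
grip_width: 64.2
finger_force: 0.0
```

Request:
{"fn": "servo_tool", "kwargs": {"linear": [[0.138, -0.038, 0.018], [0.051, -0.014, 0.007], [0.013, -0.026, 0.003], [0.035, -0.071, 0.008], [0.056, -0.109, 0.013], [0.076, -0.137, 0.016], [0.093, -0.158, 0.018], [0.107, -0.168, 0.021]], "spin": [-0.0054, -0.002, -0.0036, -0.0099, -0.0154, -0.0196, -0.0228, -0.0249]}}

```text
time: 2.1
tool_pos: [460.1, -95.1, 164.2]
tcp_rot: [3.141, -0.0, 0.601]
contact_force: [0.0, 0.0, -0.3]
grip_width: 64.4
finger_force: 0.0
```

Request:
{"fn": "servo_tool", "kwargs": {"linear": [[0.119, -0.171, 0.021], [0.125, -0.166, 0.021], [0.127, -0.154, 0.02], [0.122, -0.136, 0.019], [0.108, -0.113, 0.016], [0.088, -0.086, 0.013], [0.058, -0.055, 0.008], [0.021, -0.019, 0.003]], "spin": [-0.026, -0.026, -0.025, -0.0228, -0.0196, -0.0153, -0.01, -0.0036]}}

```text
time: 3.1
tool_pos: [462.0, 141.5, 139.9]
tcp_rot: [3.141, 0.0, 0.835]
contact_force: [0.2, 0.1, -0.1]
grip_width: 64.0
finger_force: 0.0
```

Run:
```python
from h import *
from plant import optics
c=optics.capture("wrist"); f=c["frame"].copy(); np.savez("w1.npz",**c)
T=c["world_to_cam"]
P=np.array([[585,273.4,87],[543.6,234,87],[503.3,184,87],[462.4,141.2,87],[430.4,107.5,30]],float)
q=cv2.projectPoints(P,cv2.Rodrigues(T[:3,:3])[0],T[:3,3],c["K"],c["D"])[0].reshape(-1,2)
print(q)
for x,y in q:
    if abs(x)<2000 and abs(y)<2000: cv2.drawMarker(f,(int(round(x)),int(round(y))),(255,255,0),0,14,1)
cv2.imwrite("pics/w1.png",f)
```

```text
[[320.15859166 -97.43316342]
 [311.50403259  30.93627319]
 [318.51326537 158.7643982 ]
 [315.6037484  260.60562488]
 [314.14748901 292.83764082]]
```

View pics/w1.png

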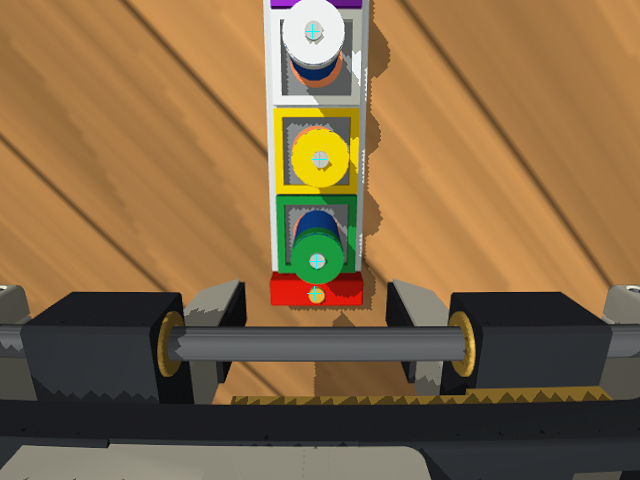

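```bash
python3 plan.py 462.4,141.2,41,0.834,8 462.4,141.2,41,0.834,5 462.4,141.2,140,0.834,11 617.1,-314.9,140,-0.835,16
```

```text
t 3.15 cmd [462.34 141.23 139.94   0.83] meas [462.1 141.7 139.9] 0.835
[[0.0, 0.0, 0.021], [0.0, 0.0, 0.056], [0.0, 0.0, 0.08], [0.0, 0.0, 0.09], [0.0, 0.0, 0.091], [0.0, 0.0, 0.079], [0.0, 0.0, 0.056], [0.0, 0.0, 0.022]] 
  [0.0, 0.0, 0.0, 0.0, 0.0, 0.0, 0.0, 0.0]
[[0.0, 0.0, 0.0], [0.0, 0.0, 0.0], [0.0, 0.0, 0.0], [0.0, 0.0, 0.0], [0.0, 0.0, 0.0], [0.0, 0.0, -0.012], [0.0, 0.0, -0.031], [0.0, 0.0, -0.047]] 
  [0.0, 0.0, 0.0, 0.0, 0.0, 0.0, 0.0, 0.0]
[[0.0, 0.0, -0.059], [0.0, 0.0, -0.065], [0.0, 0.0, -0.067], [0.0, 0.0, -0.065], [0.0, 0.0, -0.059], [0.0, 0.0, -0.047], [0.0, 0.0, -0.032], [0.0, 0.0, -0.011]] 
  [0.0, 0.0, 0.0, 0.0, 0.0, 0.0, 0.0, 0.0]
[[-0.013, 0.024, 0.0], [-0.036, 0.067, 0.0], [-0.05, 0.108, 0.0], [-0.053, 0.144, 0.0], [-0.045, 0.177, 0.0], [-0.024, 0.202, 0.0], [0.005, 0.218, 0.0], [0.038, 0.221, 0.0]] 
  [0.0119, 0.0338, 0.0524, 0.0679, 0.0804, 0.0898, 0.096, 0.0991]
[[0.072, 0.213, 0.0], [0.101, 0.192, 0.0], [0.121, 0.164, 0.0], [0.127, 0.13, 0.0], [0.121, 0.096, 0.0], [0.101, 0.063, 0.0], [0.068, 0.036, 0.0], [0.024, 0.011, 0.0]] 
  [0.0991, 0.096, 0.0897, 0.0804, 0.068, 0.0524, 0.0337, 0.012]
```

The wrist view shows all predicted marks on the terminals (green at 316,261, yellow 319,159, white 312,31), centred between the fingers (x≈316). I'm going down on green now.

Request:
{"fn": "servo_tool", "kwargs": {"linear": [[0.0, 0.0, 0.021], [0.0, 0.0, 0.056], [0.0, 0.0, 0.08], [0.0, 0.0, 0.09], [0.0, 0.0, 0.091], [0.0, 0.0, 0.079], [0.0, 0.0, 0.056], [0.0, 0.0, 0.022]], "spin": [0, 0, 0, 0, 0, 0, 0, 0]}}

```text
time: 4.15
tool_pos: [462.0, 140.9, 40.0]
tcp_rot: [-3.141, 0.001, 0.834]
contact_force: [-0.0, -0.2, 0.5]
grip_width: 64.3
finger_force: 0.0
```

Request:
{"fn": "servo_tool", "kwargs": {"linear": [[0.0, 0.0, 0.0], [0.0, 0.0, 0.0], [0.0, 0.0, 0.0], [0.0, 0.0, 0.0], [0.0, 0.0, 0.0], [0.0, 0.0, -0.012], [0.0, 0.0, -0.031], [0.0, 0.0, -0.047]], "spin": [0, 0, 0, 0, 0, 0, 0, 0], "hand": -1}}

```text
time: 5.15
tool_pos: [462.1, 141.2, 59.2]
tcp_rot: [-3.141, 0.001, 0.834]
contact_force: [-0.6, 0.4, -0.9]
grip_width: 31.4
finger_force: 30.0
```

Request:
{"fn": "servo_tool", "kwargs": {"linear": [[0.0, 0.0, -0.059], [0.0, 0.0, -0.065], [0.0, 0.0, -0.067], [0.0, 0.0, -0.065], [0.0, 0.0, -0.059], [0.0, 0.0, -0.047], [0.0, 0.0, -0.032], [0.0, 0.0, -0.011]], "spin": [0, 0, 0, 0, 0, 0, 0, 0]}}

```text
time: 6.15
tool_pos: [462.4, 141.2, 140.2]
tcp_rot: [3.141, -0.0, 0.834]
contact_force: [0.1, -0.3, -2.1]
grip_width: 31.7
finger_force: 30.0
```

Request:
{"fn": "servo_tool", "kwargs": {"linear": [[-0.013, 0.024, 0.0], [-0.036, 0.067, 0.0], [-0.05, 0.108, 0.0], [-0.053, 0.144, 0.0], [-0.045, 0.177, 0.0], [-0.024, 0.202, 0.0], [0.005, 0.218, 0.0], [0.038, 0.221, 0.0]], "spin": [0.0119, 0.0338, 0.0524, 0.0679, 0.0804, 0.0898, 0.096, 0.0991]}}

```text
time: 7.15
tool_pos: [539.8, -89.3, 139.5]
tcp_rot: [3.142, 0.001, -0.008]
contact_force: [0.5, 0.2, -1.6]
grip_width: 31.6
finger_force: 30.0
```

Request:
{"fn": "servo_tool", "kwargs": {"linear": [[0.072, 0.213, 0.0], [0.101, 0.192, 0.0], [0.121, 0.164, 0.0], [0.127, 0.13, 0.0], [0.121, 0.096, 0.0], [0.101, 0.063, 0.0], [0.068, 0.036, 0.0], [0.024, 0.011, 0.0]], "spin": [0.0991, 0.096, 0.0897, 0.0804, 0.068, 0.0524, 0.0337, 0.012]}}

```text
time: 8.15
tool_pos: [616.3, -316.8, 138.9]
tcp_rot: [3.141, 0.001, -0.839]
contact_force: [0.8, 0.2, -0.9]
grip_width: 31.5
finger_force: 30.0
```

```bash
python3 - <<'E'
from h import *
from plant import optics
c=optics.capture("wrist"); f=c["frame"].copy(); T=c["world_to_cam"]
P=np.array([[492.5,-177.3,6],[533.5,-223.1,6],[575.7,-268.8,6],[617.1,-314.9,6],[463,-145,30],[647,-347.5,30]],float)
q=cv2.projectPoints(P,cv2.Rodrigues(T[:3,:3])[0],T[:3,3],c["K"],c["D"])[0].reshape(-1,2)
print(q)
for x,y in q:
    if abs(x)<2000 and abs(y)<2000: cv2.drawMarker(f,(int(round(x)),int(round(y))),(255,255,0),0,14,1)
cv2.imwrite("pics/w2.png",f)
E
python3 plan.py 617.1,-314.9,33.5,-0.835,14 617.1,-314.9,33.5,-0.835,2
```

```text
[[313.94542289 420.02431117]
 [313.99855445 364.15547761]
 [312.92276235 300.60078231]
 [312.81012863 229.46203805]
 [314.25782623 477.14405073]
 [311.79059703 177.35020766]]
t 8.2 cmd [ 617.07 -314.9   139.94   -0.84] meas [ 616.5 -316.6  139. ] -0.839
[[0.0, 0.0, 0.008], [0.0, 0.0, 0.021], [0.0, 0.0, 0.034], [0.0, 0.0, 0.043], [0.0, 0.0, 0.049], [0.0, 0.0, 0.054], [0.0, 0.0, 0.057], [0.0, 0.0, 0.057]] 
  [0.0, 0.0, 0.0, 0.0, 0.0, 0.0, 0.0, 0.0]
[[0.0, 0.0, 0.054], [0.0, 0.0, 0.05], [0.0, 0.0, 0.042], [0.0, 0.0, 0.034], [0.0, 0.0, 0.021], [0.0, 0.0, 0.008], [0.0, 0.0, 0.0], [0.0, 0.0, 0.0]] 
  [0.0, 0.0, 0.0, 0.0, 0.0, 0.0, 0.0, 0.0]
```

View pics/w2.png

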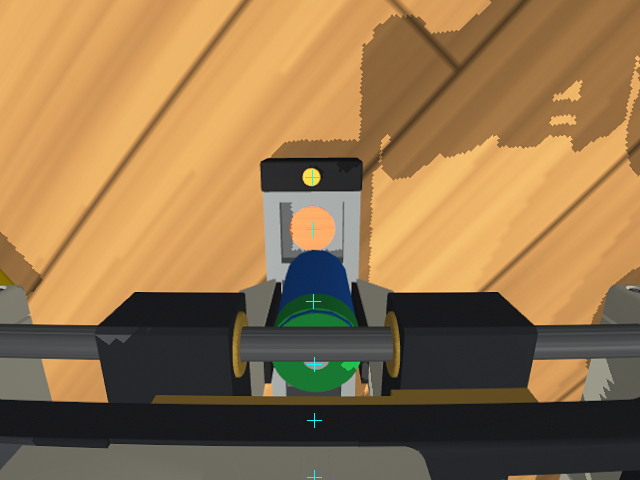

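The wrist view shows the marks on the empty black-end pocket's disc (313,229), with green held upright. I'm lowering it.

Request:
{"fn": "servo_tool", "kwargs": {"linear": [[0.0, 0.0, 0.008], [0.0, 0.0, 0.021], [0.0, 0.0, 0.034], [0.0, 0.0, 0.043], [0.0, 0.0, 0.049], [0.0, 0.0, 0.054], [0.0, 0.0, 0.057], [0.0, 0.0, 0.057]], "spin": [0, 0, 0, 0, 0, 0, 0, 0]}}

```text
time: 9.2
tool_pos: [617.0, -314.9, 74.4]
tcp_rot: [3.141, 0.0, -0.835]
contact_force: [-0.0, 0.4, -1.3]
grip_width: 31.6
finger_force: 30.0
```

Request:
{"fn": "servo_tool", "kwargs": {"linear": [[0.0, 0.0, 0.054], [0.0, 0.0, 0.05], [0.0, 0.0, 0.042], [0.0, 0.0, 0.034], [0.0, 0.0, 0.021], [0.0, 0.0, 0.008], [0.0, 0.0, 0.0], [0.0, 0.0, 0.0]], "spin": [0, 0, 0, 0, 0, 0, 0, 0]}}

```text
time: 10.2
tool_pos: [617.3, -315.0, 33.9]
tcp_rot: [-3.141, -0.001, -0.835]
contact_force: [0.8, 0.1, -1.4]
grip_width: 31.5
finger_force: 30.0
```

```bash
python3 plan.py 617.1,-314.9,33.5,-0.835,4 617.1,-314.9,140,-0.835,8 503.3,184,140,0.834,20 503.3,184,41,0.834,8 503.3,184,41,0.834,5 503.3,184,140,0.834,11 575.7,-268.8,140,-0.835,16 575.7,-268.8,33.5,-0.835,14 575.7,-268.8,33.5,-0.835,2
```

```text
t 10.2 cmd [ 617.07 -314.9    33.54   -0.84] meas [ 617.3 -315.    33.9] -0.835
[[0.0, 0.0, 0.0], [0.0, 0.0, 0.0], [0.0, 0.0, 0.0], [0.0, 0.0, 0.0], [0.0, 0.0, -0.023], [0.0, 0.0, -0.06], [0.0, 0.0, -0.085], [0.0, 0.0, -0.098]] 
  [0.0, 0.0, 0.0, 0.0, 0.0, 0.0, 0.0, 0.0]
[[0.0, 0.0, -0.098], [0.0, 0.0, -0.085], [0.0, 0.0, -0.06], [0.0, 0.0, -0.023], [-0.016, -0.009, 0.0], [-0.046, -0.027, 0.0], [-0.071, -0.044, 0.0], [-0.091, -0.064, 0.0]] 
  [0.0, 0.0, 0.0, 0.0, -0.0077, -0.0221, -0.0348, -0.0459]
[[-0.103, -0.084, 0.0], [-0.11, -0.107, 0.0], [-0.108, -0.129, 0.0], [-0.1, -0.149, 0.0], [-0.085, -0.167, 0.0], [-0.065, -0.18, 0.0], [-0.043, -0.186, 0.0], [-0.019, -0.187, 0.0]] 
  [-0.0555, -0.0635, -0.0699, -0.0746, -0.0779, -0.0794, -0.0794, -0.0778]
[[0.004, -0.179, 0.0], [0.024, -0.167, 0.0], [0.037, -0.148, 0.0], [0.046, -0.126, 0.0], [0.047, -0.1, 0.0], [0.041, -0.073, 0.0], [0.028, -0.045, 0.0], [0.01, -0.016, 0.0]] 
  [-0.0747, -0.0698, -0.0635, -0.0555, -0.046, -0.0348, -0.0221, -0.0077]
[[0.0, 0.0, 0.021], [0.0, 0.0, 0.056], [0.0, 0.0, 0.08], [0.0, 0.0, 0.09], [0.0, 0.0, 0.09
[... 662 characters left out ...]
214, 0.0]] 
  [0.0119, 0.0338, 0.0524, 0.0679, 0.0804, 0.0898, 0.096, 0.0991]
[[0.034, 0.211, 0.0], [0.064, 0.197, 0.0], [0.087, 0.173, 0.0], [0.099, 0.143, 0.0], [0.098, 0.109, 0.0], [0.084, 0.075, 0.0], [0.058, 0.044, 0.0], [0.022, 0.015, 0.0]] 
  [0.0991, 0.096, 0.0897, 0.0804, 0.068, 0.0524, 0.0337, 0.012]
[[0.0, 0.0, 0.008], [0.0, 0.0, 0.021], [0.0, 0.0, 0.034], [0.0, 0.0, 0.043], [0.0, 0.0, 0.049], [0.0, 0.0, 0.054], [0.0, 0.0, 0.057], [0.0, 0.0, 0.057]] 
  [0.0, 0.0, 0.0, 0.0, 0.0, 0.0, 0.0, 0.0]
[[0.0, 0.0, 0.054], [0.0, 0.0, 0.05], [0.0, 0.0, 0.042], [0.0, 0.0, 0.034], [0.0, 0.0, 0.021], [0.0, 0.0, 0.008], [0.0, 0.0, 0.0], [0.0, 0.0, 0.0]] 
  [0.0, 0.0, 0.0, 0.0, 0.0, 0.0, 0.0, 0.0]
```

Request:
{"fn": "servo_tool", "kwargs": {"linear": [[0.0, 0.0, 0.0], [0.0, 0.0, 0.0], [0.0, 0.0, 0.0], [0.0, 0.0, 0.0], [0.0, 0.0, -0.023], [0.0, 0.0, -0.06], [0.0, 0.0, -0.085], [0.0, 0.0, -0.098]], "spin": [0, 0, 0, 0, 0, 0, 0, 0], "hand": 0.4}}

```text
time: 11.2
tool_pos: [617.2, -315.1, 88.5]
tcp_rot: [-3.141, -0.001, -0.835]
contact_force: [0.2, 0.2, -0.2]
grip_width: 64.3
finger_force: 0.0
```

Request:
{"fn": "servo_tool", "kwargs": {"linear": [[0.0, 0.0, -0.098], [0.0, 0.0, -0.085], [0.0, 0.0, -0.06], [0.0, 0.0, -0.023], [-0.016, -0.009, 0.0], [-0.046, -0.027, 0.0], [-0.071, -0.044, 0.0], [-0.091, -0.064, 0.0]], "spin": [0.0, 0.0, 0.0, 0.0, -0.0077, -0.0221, -0.0348, -0.0459]}}

```text
time: 12.2
tool_pos: [604.6, -261.8, 139.0]
tcp_rot: [3.141, 0.001, -0.658]
contact_force: [0.5, -0.1, 0.2]
grip_width: 64.5
finger_force: 0.0
```

Request:
{"fn": "servo_tool", "kwargs": {"linear": [[-0.103, -0.084, 0.0], [-0.11, -0.107, 0.0], [-0.108, -0.129, 0.0], [-0.1, -0.149, 0.0], [-0.085, -0.167, 0.0], [-0.065, -0.18, 0.0], [-0.043, -0.186, 0.0], [-0.019, -0.187, 0.0]], "spin": [-0.0555, -0.0635, -0.0699, -0.0746, -0.0779, -0.0794, -0.0794, -0.0778]}}

```text
time: 13.2
tool_pos: [542.1, 10.2, 139.4]
tcp_rot: [-3.141, 0.001, 0.252]
contact_force: [0.9, 0.5, 0.1]
grip_width: 64.3
finger_force: 0.0
```

Request:
{"fn": "servo_tool", "kwargs": {"linear": [[0.004, -0.179, 0.0], [0.024, -0.167, 0.0], [0.037, -0.148, 0.0], [0.046, -0.126, 0.0], [0.047, -0.1, 0.0], [0.041, -0.073, 0.0], [0.028, -0.045, 0.0], [0.01, -0.016, 0.0]], "spin": [-0.0747, -0.0698, -0.0635, -0.0555, -0.046, -0.0348, -0.0221, -0.0077]}}

```text
time: 14.2
tool_pos: [503.0, 184.3, 139.8]
tcp_rot: [3.142, 0.0, 0.835]
contact_force: [0.2, 0.4, -0.3]
grip_width: 64.4
finger_force: 0.0
```

Run:
```python
from plant import optics
import cv2,numpy as np
a=optics.capture("top")["frame"]; b=optics.capture("side")["frame"]
cv2.imwrite("pics/chk1.png",np.hstack([cv2.resize(a[140:310,350:530],None,fx=2.2,fy=2.2),cv2.resize(b[110:280,250:430],None,fx=2.2,fy=2.2)]))
```

```text
(no output)
```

View pics/chk1.png

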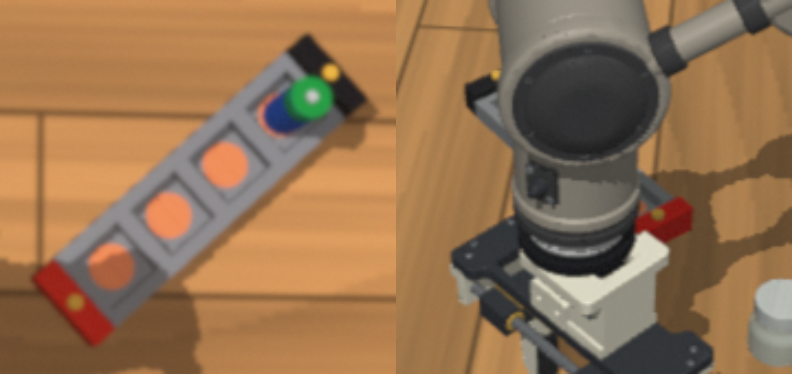

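The top view shows green upright in the black-end pocket (terminal at about 492,184). Next is yellow.

Request:
{"fn": "servo_tool", "kwargs": {"linear": [[0.0, 0.0, 0.021], [0.0, 0.0, 0.056], [0.0, 0.0, 0.08], [0.0, 0.0, 0.09], [0.0, 0.0, 0.091], [0.0, 0.0, 0.079], [0.0, 0.0, 0.056], [0.0, 0.0, 0.022]], "spin": [0, 0, 0, 0, 0, 0, 0, 0]}}

```text
time: 15.3
tool_pos: [503.0, 183.8, 40.1]
tcp_rot: [-3.141, 0.001, 0.834]
contact_force: [-0.9, 0.7, 0.4]
grip_width: 64.1
finger_force: 0.0
```

Request:
{"fn": "servo_tool", "kwargs": {"linear": [[0.0, 0.0, 0.0], [0.0, 0.0, 0.0], [0.0, 0.0, 0.0], [0.0, 0.0, 0.0], [0.0, 0.0, 0.0], [0.0, 0.0, -0.012], [0.0, 0.0, -0.031], [0.0, 0.0, -0.047]], "spin": [0, 0, 0, 0, 0, 0, 0, 0], "hand": -1}}

```text
time: 16.3
tool_pos: [502.9, 183.9, 59.1]
tcp_rot: [-3.141, 0.001, 0.834]
contact_force: [-0.5, -0.5, -1.8]
grip_width: 31.9
finger_force: 30.0
```

```bash
python3 -c "
from h import *
print(onplane(ld('top0'),[(491.8,184.1)],79))"
```

```text
[[ 615.10836577 -315.7906169    79.        ]]
```

Green is about 2 mm from its pocket centre, and yellow is gripped.

Request:
{"fn": "servo_tool", "kwargs": {"linear": [[0.0, 0.0, -0.059], [0.0, 0.0, -0.065], [0.0, 0.0, -0.067], [0.0, 0.0, -0.065], [0.0, 0.0, -0.059], [0.0, 0.0, -0.047], [0.0, 0.0, -0.032], [0.0, 0.0, -0.011]], "spin": [0, 0, 0, 0, 0, 0, 0, 0]}}

```text
time: 17.3
tool_pos: [503.2, 184.0, 140.2]
tcp_rot: [3.141, -0.0, 0.834]
contact_force: [0.5, -0.1, -1.6]
grip_width: 31.7
finger_force: 30.0
```

Request:
{"fn": "servo_tool", "kwargs": {"linear": [[-0.016, 0.02, 0.0], [-0.045, 0.058, 0.0], [-0.064, 0.093, 0.0], [-0.073, 0.127, 0.0], [-0.07, 0.159, 0.0], [-0.055, 0.185, 0.0], [-0.03, 0.205, 0.0], [0.001, 0.214, 0.0]], "spin": [0.0119, 0.0338, 0.0524, 0.0679, 0.0804, 0.0898, 0.096, 0.0991]}}

```text
time: 18.3
tool_pos: [539.2, -44.6, 139.6]
tcp_rot: [3.141, 0.001, -0.008]
contact_force: [0.4, 0.3, -1.9]
grip_width: 31.6
finger_force: 30.0
```

Request:
{"fn": "servo_tool", "kwargs": {"linear": [[0.034, 0.211, 0.0], [0.064, 0.197, 0.0], [0.087, 0.173, 0.0], [0.099, 0.143, 0.0], [0.098, 0.109, 0.0], [0.084, 0.075, 0.0], [0.058, 0.044, 0.0], [0.022, 0.015, 0.0]], "spin": [0.0991, 0.096, 0.0897, 0.0804, 0.068, 0.0524, 0.0337, 0.012]}}

```text
time: 19.3
tool_pos: [575.3, -269.9, 139.5]
tcp_rot: [3.141, 0.001, -0.837]
contact_force: [0.2, 1.4, -2.0]
grip_width: 31.3
finger_force: 30.0
```

Request:
{"fn": "servo_tool", "kwargs": {"linear": [[0.0, 0.0, 0.008], [0.0, 0.0, 0.021], [0.0, 0.0, 0.034], [0.0, 0.0, 0.043], [0.0, 0.0, 0.049], [0.0, 0.0, 0.054], [0.0, 0.0, 0.057], [0.0, 0.0, 0.057]], "spin": [0, 0, 0, 0, 0, 0, 0, 0]}}

```text
time: 20.3
tool_pos: [575.6, -268.9, 74.4]
tcp_rot: [3.141, 0.0, -0.835]
contact_force: [-0.6, 0.1, -1.1]
grip_width: 31.4
finger_force: 30.0
```

Request:
{"fn": "servo_tool", "kwargs": {"linear": [[0.0, 0.0, 0.054], [0.0, 0.0, 0.05], [0.0, 0.0, 0.042], [0.0, 0.0, 0.034], [0.0, 0.0, 0.021], [0.0, 0.0, 0.008], [0.0, 0.0, 0.0], [0.0, 0.0, 0.0]], "spin": [0, 0, 0, 0, 0, 0, 0, 0]}}

```text
time: 21.3
tool_pos: [575.9, -269.0, 33.8]
tcp_rot: [-3.141, -0.001, -0.835]
contact_force: [0.3, -0.4, -2.6]
grip_width: 31.4
finger_force: 30.0
```

```bash
python3 plan.py 575.7,-268.8,33.5,-0.835,4 575.7,-268.8,140,-0.835,8 543.6,234,140,0.834,20 543.6,234,41,0.834,8 543.6,234,41,0.834,5 543.6,234,140,0.834,11 533.8,-223.1,140,-0.835,16 533.8,-223.1,33.5,-0.835,14 533.8,-223.1,33.5,-0.835,2
```

```text
t 21.3 cmd [ 575.72 -268.9    33.54   -0.84] meas [ 575.9 -269.    33.8] -0.835
[[0.0, 0.0, 0.0], [0.0, 0.0, 0.0], [0.0, 0.0, 0.0], [0.0, 0.0, 0.0], [0.0, 0.0, -0.023], [0.0, 0.0, -0.06], [0.0, 0.0, -0.085], [0.0, 0.0, -0.098]] 
  [0.0, 0.0, 0.0, 0.0, 0.0, 0.0, 0.0, 0.0]
[[0.0, 0.0, -0.098], [0.0, 0.0, -0.085], [0.0, 0.0, -0.06], [0.0, 0.0, -0.023], [-0.014, -0.011, 0.0], [-0.041, -0.033, 0.0], [-0.062, -0.055, 0.0], [-0.078, -0.076, 0.0]] 
  [0.0, 0.0, 0.0, 0.0, -0.0077, -0.0221, -0.0348, -0.0459]
[[-0.087, -0.098, 0.0], [-0.09, -0.121, 0.0], [-0.085, -0.143, 0.0], [-0.073, -0.161, 0.0], [-0.057, -0.175, 0.0], [-0.035, -0.185, 0.0], [-0.012, -0.188, 0.0], [0.011, -0.185, 0.0]] 
  [-0.0555, -0.0635, -0.0699, -0.0746, -0.0779, -0.0794, -0.0794, -0.0778]
[[0.032, -0.174, 0.0], [0.049, -0.158, 0.0], [0.06, -0.138, 0.0], [0.064, -0.115, 0.0], [0.061, -0.09, 0.0], [0.051, -0.065, 0.0], [0.035, -0.039, 0.0], [0.013, -0.013, 0.0]] 
  [-0.0747, -0.0698, -0.0635, -0.0555, -0.046, -0.0348, -0.0221, -0.0077]
[[0.0, 0.0, 0.021], [0.0, 0.0, 0.056], [0.0, 0.0, 0.08], [0.0, 0.0, 0.09], [0.0, 0.0, 0
[... 666 characters left out ...]
.21, 0.0]] 
  [0.0119, 0.0338, 0.0524, 0.0679, 0.0804, 0.0898, 0.096, 0.0991]
[[-0.005, 0.213, 0.0], [0.028, 0.205, 0.0], [0.054, 0.185, 0.0], [0.072, 0.158, 0.0], [0.076, 0.124, 0.0], [0.07, 0.089, 0.0], [0.049, 0.054, 0.0], [0.018, 0.018, 0.0]] 
  [0.0991, 0.096, 0.0897, 0.0804, 0.068, 0.0524, 0.0337, 0.012]
[[0.0, 0.0, 0.008], [0.0, 0.0, 0.021], [0.0, 0.0, 0.034], [0.0, 0.0, 0.043], [0.0, 0.0, 0.049], [0.0, 0.0, 0.054], [0.0, 0.0, 0.057], [0.0, 0.0, 0.057]] 
  [0.0, 0.0, 0.0, 0.0, 0.0, 0.0, 0.0, 0.0]
[[0.0, 0.0, 0.054], [0.0, 0.0, 0.05], [0.0, 0.0, 0.042], [0.0, 0.0, 0.034], [0.0, 0.0, 0.021], [0.0, 0.0, 0.008], [0.0, 0.0, 0.0], [0.0, 0.0, 0.0]] 
  [0.0, 0.0, 0.0, 0.0, 0.0, 0.0, 0.0, 0.0]
```

Request:
{"fn": "servo_tool", "kwargs": {"linear": [[0.0, 0.0, 0.0], [0.0, 0.0, 0.0], [0.0, 0.0, 0.0], [0.0, 0.0, 0.0], [0.0, 0.0, -0.023], [0.0, 0.0, -0.06], [0.0, 0.0, -0.085], [0.0, 0.0, -0.098]], "spin": [0, 0, 0, 0, 0, 0, 0, 0], "hand": 0.4}}

```text
time: 22.3
tool_pos: [575.9, -269.0, 88.4]
tcp_rot: [-3.141, -0.001, -0.835]
contact_force: [0.3, 0.6, -0.2]
grip_width: 64.3
finger_force: 0.0
```

Request:
{"fn": "servo_tool", "kwargs": {"linear": [[0.0, 0.0, -0.098], [0.0, 0.0, -0.085], [0.0, 0.0, -0.06], [0.0, 0.0, -0.023], [-0.014, -0.011, 0.0], [-0.041, -0.033, 0.0], [-0.062, -0.055, 0.0], [-0.078, -0.076, 0.0]], "spin": [0.0, 0.0, 0.0, 0.0, -0.0077, -0.0221, -0.0348, -0.0459]}}

```text
time: 23.3
tool_pos: [572.1, -215.1, 139.4]
tcp_rot: [3.142, 0.001, -0.657]
contact_force: [-0.2, 0.2, 0.2]
grip_width: 64.3
finger_force: 0.0
```

Request:
{"fn": "servo_tool", "kwargs": {"linear": [[-0.087, -0.098, 0.0], [-0.09, -0.121, 0.0], [-0.085, -0.143, 0.0], [-0.073, -0.161, 0.0], [-0.057, -0.175, 0.0], [-0.035, -0.185, 0.0], [-0.012, -0.188, 0.0], [0.011, -0.185, 0.0]], "spin": [-0.0555, -0.0635, -0.0699, -0.0746, -0.0779, -0.0794, -0.0794, -0.0778]}}

```text
time: 24.3
tool_pos: [554.0, 59.4, 139.8]
tcp_rot: [-3.141, 0.0, 0.253]
contact_force: [-0.3, 0.1, -0.5]
grip_width: 64.1
finger_force: 0.0
```

Request:
{"fn": "servo_tool", "kwargs": {"linear": [[0.032, -0.174, 0.0], [0.049, -0.158, 0.0], [0.06, -0.138, 0.0], [0.064, -0.115, 0.0], [0.061, -0.09, 0.0], [0.051, -0.065, 0.0], [0.035, -0.039, 0.0], [0.013, -0.013, 0.0]], "spin": [-0.0747, -0.0698, -0.0635, -0.0555, -0.046, -0.0348, -0.0221, -0.0077]}}

```text
time: 25.3
tool_pos: [543.7, 234.3, 139.8]
tcp_rot: [3.141, 0.0, 0.835]
contact_force: [-0.3, 0.4, 0.5]
grip_width: 64.3
finger_force: 0.0
```

Request:
{"fn": "servo_tool", "kwargs": {"linear": [[0.0, 0.0, 0.021], [0.0, 0.0, 0.056], [0.0, 0.0, 0.08], [0.0, 0.0, 0.09], [0.0, 0.0, 0.091], [0.0, 0.0, 0.079], [0.0, 0.0, 0.056], [0.0, 0.0, 0.022]], "spin": [0, 0, 0, 0, 0, 0, 0, 0]}}

```text
time: 26.3
tool_pos: [543.4, 233.8, 40.0]
tcp_rot: [-3.141, 0.001, 0.834]
contact_force: [-0.1, -0.1, -0.9]
grip_width: 64.2
finger_force: 0.0
```

Request:
{"fn": "servo_tool", "kwargs": {"linear": [[0.0, 0.0, 0.0], [0.0, 0.0, 0.0], [0.0, 0.0, 0.0], [0.0, 0.0, 0.0], [0.0, 0.0, 0.0], [0.0, 0.0, -0.012], [0.0, 0.0, -0.031], [0.0, 0.0, -0.047]], "spin": [0, 0, 0, 0, 0, 0, 0, 0], "hand": -1}}

```text
time: 27.3
tool_pos: [543.5, 234.0, 59.1]
tcp_rot: [-3.141, 0.001, 0.834]
contact_force: [0.8, -0.7, -1.3]
grip_width: 31.6
finger_force: 30.0
```

White is gripped.

Request:
{"fn": "servo_tool", "kwargs": {"linear": [[0.0, 0.0, -0.059], [0.0, 0.0, -0.065], [0.0, 0.0, -0.067], [0.0, 0.0, -0.065], [0.0, 0.0, -0.059], [0.0, 0.0, -0.047], [0.0, 0.0, -0.032], [0.0, 0.0, -0.011]], "spin": [0, 0, 0, 0, 0, 0, 0, 0]}}

```text
time: 28.3
tool_pos: [543.8, 234.0, 140.2]
tcp_rot: [3.141, -0.0, 0.834]
contact_force: [0.4, -0.2, -1.8]
grip_width: 31.7
finger_force: 30.0
```

Request:
{"fn": "servo_tool", "kwargs": {"linear": [[-0.019, 0.017, 0.0], [-0.054, 0.048, 0.0], [-0.08, 0.08, 0.0], [-0.094, 0.112, 0.0], [-0.097, 0.143, 0.0], [-0.087, 0.173, 0.0], [-0.067, 0.195, 0.0], [-0.037, 0.21, 0.0]], "spin": [0.0119, 0.0338, 0.0524, 0.0679, 0.0804, 0.0898, 0.096, 0.0991]}}

```text
time: 29.3
tool_pos: [538.2, 3.4, 139.7]
tcp_rot: [3.141, 0.0, -0.008]
contact_force: [0.5, 0.1, -0.9]
grip_width: 31.2
finger_force: 30.0
```

Request:
{"fn": "servo_tool", "kwargs": {"linear": [[-0.005, 0.213, 0.0], [0.028, 0.205, 0.0], [0.054, 0.185, 0.0], [0.072, 0.158, 0.0], [0.076, 0.124, 0.0], [0.07, 0.089, 0.0], [0.049, 0.054, 0.0], [0.018, 0.018, 0.0]], "spin": [0.0991, 0.096, 0.0897, 0.0804, 0.068, 0.0524, 0.0337, 0.012]}}

```text
time: 30.3
tool_pos: [533.3, -224.0, 139.7]
tcp_rot: [3.141, 0.0, -0.838]
contact_force: [-0.1, 0.3, -0.1]
grip_width: 31.8
finger_force: 30.0
```

Request:
{"fn": "servo_tool", "kwargs": {"linear": [[0.0, 0.0, 0.008], [0.0, 0.0, 0.021], [0.0, 0.0, 0.034], [0.0, 0.0, 0.043], [0.0, 0.0, 0.049], [0.0, 0.0, 0.054], [0.0, 0.0, 0.057], [0.0, 0.0, 0.057]], "spin": [0, 0, 0, 0, 0, 0, 0, 0]}}

```text
time: 31.3
tool_pos: [533.7, -223.1, 74.4]
tcp_rot: [3.141, 0.0, -0.835]
contact_force: [-0.0, 0.1, -1.5]
grip_width: 31.5
finger_force: 30.0
```

Request:
{"fn": "servo_tool", "kwargs": {"linear": [[0.0, 0.0, 0.054], [0.0, 0.0, 0.05], [0.0, 0.0, 0.042], [0.0, 0.0, 0.034], [0.0, 0.0, 0.021], [0.0, 0.0, 0.008], [0.0, 0.0, 0.0], [0.0, 0.0, 0.0]], "spin": [0, 0, 0, 0, 0, 0, 0, 0]}}

```text
time: 32.3
tool_pos: [534.0, -223.2, 33.8]
tcp_rot: [-3.141, -0.001, -0.835]
contact_force: [0.0, 0.2, -2.3]
grip_width: 31.4
finger_force: 30.0
```

```bash
python3 plan.py 533.8,-223.1,33.5,-0.835,4 533.8,-223.1,140,-0.835,8 585,273.4,140,0.834,20 585,273.4,41,0.834,8 585,273.4,41,0.834,5 585,273.4,140,0.834,11 492.4,-177.2,140,-0.835,16 492.4,-177.2,33.5,-0.835,14 492.4,-177.2,33.5,-0.835,6 492.4,-177.2,160,-0.835,12
```

```text
t 32.3 cmd [ 533.8  -223.12   33.54   -0.84] meas [ 534.  -223.2   33.8] -0.835
[[0.0, 0.0, 0.0], [0.0, 0.0, 0.0], [0.0, 0.0, 0.0], [0.0, 0.0, 0.0], [0.0, 0.0, -0.023], [0.0, 0.0, -0.06], [0.0, 0.0, -0.085], [0.0, 0.0, -0.098]] 
  [0.0, 0.0, 0.0, 0.0, 0.0, 0.0, 0.0, 0.0]
[[0.0, 0.0, -0.098], [0.0, 0.0, -0.085], [0.0, 0.0, -0.06], [0.0, 0.0, -0.023], [-0.012, -0.013, 0.0], [-0.034, -0.039, 0.0], [-0.052, -0.064, 0.0], [-0.064, -0.087, 0.0]] 
  [0.0, 0.0, 0.0, 0.0, -0.0077, -0.0221, -0.0348, -0.0459]
[[-0.069, -0.11, 0.0], [-0.068, -0.133, 0.0], [-0.059, -0.153, 0.0], [-0.046, -0.169, 0.0], [-0.026, -0.181, 0.0], [-0.004, -0.187, 0.0], [0.019, -0.185, 0.0], [0.041, -0.178, 0.0]] 
  [-0.0555, -0.0635, -0.0699, -0.0746, -0.0779, -0.0794, -0.0794, -0.0778]
[[0.06, -0.165, 0.0], [0.074, -0.147, 0.0], [0.081, -0.125, 0.0], [0.082, -0.101, 0.0], [0.074, -0.078, 0.0], [0.061, -0.055, 0.0], [0.04, -0.033, 0.0], [0.015, -0.011, 0.0]] 
  [-0.0747, -0.0698, -0.0635, -0.0555, -0.046, -0.0348, -0.0221, -0.0077]
[[0.0, 0.0, 0.021], [0.0, 0.0, 0.056], [0.0, 0.0, 0.08], [0.0, 0.0, 0.09], [0.0, 0.0, 0.
[... 1065 characters left out ...]
, 0.049], [0.0, 0.0, 0.054], [0.0, 0.0, 0.057], [0.0, 0.0, 0.057]] 
  [0.0, 0.0, 0.0, 0.0, 0.0, 0.0, 0.0, 0.0]
[[0.0, 0.0, 0.054], [0.0, 0.0, 0.05], [0.0, 0.0, 0.042], [0.0, 0.0, 0.034], [0.0, 0.0, 0.021], [0.0, 0.0, 0.008], [0.0, 0.0, 0.0], [0.0, 0.0, 0.0]] 
  [0.0, 0.0, 0.0, 0.0, 0.0, 0.0, 0.0, 0.0]
[[0.0, 0.0, 0.0], [0.0, 0.0, 0.0], [0.0, 0.0, 0.0], [0.0, 0.0, 0.0], [0.0, 0.0, -0.012], [0.0, 0.0, -0.035], [0.0, 0.0, -0.052], [0.0, 0.0, -0.065]] 
  [0.0, 0.0, 0.0, 0.0, 0.0, 0.0, 0.0, 0.0]
[[0.0, 0.0, -0.074], [0.0, 0.0, -0.078], [0.0, 0.0, -0.078], [0.0, 0.0, -0.074], [0.0, 0.0, -0.065], [0.0, 0.0, -0.052], [0.0, 0.0, -0.035], [0.0, 0.0, -0.012]] 
  [0.0, 0.0, 0.0, 0.0, 0.0, 0.0, 0.0, 0.0]
```

Request:
{"fn": "servo_tool", "kwargs": {"linear": [[0.0, 0.0, 0.0], [0.0, 0.0, 0.0], [0.0, 0.0, 0.0], [0.0, 0.0, 0.0], [0.0, 0.0, -0.023], [0.0, 0.0, -0.06], [0.0, 0.0, -0.085], [0.0, 0.0, -0.098]], "spin": [0, 0, 0, 0, 0, 0, 0, 0], "hand": 0.4}}

```text
time: 33.3
tool_pos: [534.0, -223.2, 88.4]
tcp_rot: [-3.141, -0.001, -0.835]
contact_force: [-0.6, -0.1, 0.3]
grip_width: 64.2
finger_force: 0.0
```

Request:
{"fn": "servo_tool", "kwargs": {"linear": [[0.0, 0.0, -0.098], [0.0, 0.0, -0.085], [0.0, 0.0, -0.06], [0.0, 0.0, -0.023], [-0.012, -0.013, 0.0], [-0.034, -0.039, 0.0], [-0.052, -0.064, 0.0], [-0.064, -0.087, 0.0]], "spin": [0.0, 0.0, 0.0, 0.0, -0.0077, -0.0221, -0.0348, -0.0459]}}

```text
time: 34.3
tool_pos: [539.0, -169.9, 139.6]
tcp_rot: [3.142, 0.001, -0.657]
contact_force: [1.1, 0.6, -0.2]
grip_width: 64.2
finger_force: 0.0
```

Request:
{"fn": "servo_tool", "kwargs": {"linear": [[-0.069, -0.11, 0.0], [-0.068, -0.133, 0.0], [-0.059, -0.153, 0.0], [-0.046, -0.169, 0.0], [-0.026, -0.181, 0.0], [-0.004, -0.187, 0.0], [0.019, -0.185, 0.0], [0.041, -0.178, 0.0]], "spin": [-0.0555, -0.0635, -0.0699, -0.0746, -0.0779, -0.0794, -0.0794, -0.0778]}}

```text
time: 35.3
tool_pos: [566.4, 101.2, 139.8]
tcp_rot: [-3.141, 0.0, 0.254]
contact_force: [0.8, -0.7, 0.2]
grip_width: 64.5
finger_force: 0.0
```

Request:
{"fn": "servo_tool", "kwargs": {"linear": [[0.06, -0.165, 0.0], [0.074, -0.147, 0.0], [0.081, -0.125, 0.0], [0.082, -0.101, 0.0], [0.074, -0.078, 0.0], [0.061, -0.055, 0.0], [0.04, -0.033, 0.0], [0.015, -0.011, 0.0]], "spin": [-0.0747, -0.0698, -0.0635, -0.0555, -0.046, -0.0348, -0.0221, -0.0077]}}

```text
time: 36.3
tool_pos: [584.8, 274.0, 139.7]
tcp_rot: [3.142, 0.0, 0.836]
contact_force: [0.6, -0.3, 0.3]
grip_width: 64.2
finger_force: 0.0
```

Request:
{"fn": "servo_tool", "kwargs": {"linear": [[0.0, 0.0, 0.021], [0.0, 0.0, 0.056], [0.0, 0.0, 0.08], [0.0, 0.0, 0.09], [0.0, 0.0, 0.091], [0.0, 0.0, 0.079], [0.0, 0.0, 0.056], [0.0, 0.0, 0.022]], "spin": [0, 0, 0, 0, 0, 0, 0, 0]}}

```text
time: 37.3
tool_pos: [584.8, 273.4, 40.0]
tcp_rot: [-3.141, 0.001, 0.834]
contact_force: [-0.2, -0.6, 1.1]
grip_width: 64.6
finger_force: 0.0
```

Request:
{"fn": "servo_tool", "kwargs": {"linear": [[0.0, 0.0, 0.0], [0.0, 0.0, 0.0], [0.0, 0.0, 0.0], [0.0, 0.0, 0.0], [0.0, 0.0, 0.0], [0.0, 0.0, -0.012], [0.0, 0.0, -0.031], [0.0, 0.0, -0.047]], "spin": [0, 0, 0, 0, 0, 0, 0, 0], "hand": -1}}

```text
time: 38.3
tool_pos: [584.8, 273.4, 59.1]
tcp_rot: [-3.141, 0.001, 0.834]
contact_force: [0.6, 0.3, -1.8]
grip_width: 31.4
finger_force: 30.0
```

Request:
{"fn": "servo_tool", "kwargs": {"linear": [[0.0, 0.0, -0.059], [0.0, 0.0, -0.065], [0.0, 0.0, -0.067], [0.0, 0.0, -0.065], [0.0, 0.0, -0.059], [0.0, 0.0, -0.047], [0.0, 0.0, -0.032], [0.0, 0.0, -0.011]], "spin": [0, 0, 0, 0, 0, 0, 0, 0]}}

```text
time: 39.3
tool_pos: [585.0, 273.5, 140.2]
tcp_rot: [3.141, -0.0, 0.834]
contact_force: [-0.7, 0.3, -1.0]
grip_width: 31.5
finger_force: 30.0
```

Request:
{"fn": "servo_tool", "kwargs": {"linear": [[-0.022, 0.013, 0.0], [-0.062, 0.038, 0.0], [-0.094, 0.065, 0.0], [-0.113, 0.094, 0.0], [-0.122, 0.124, 0.0], [-0.118, 0.155, 0.0], [-0.101, 0.181, 0.0], [-0.075, 0.201, 0.0]], "spin": [0.0119, 0.0338, 0.0524, 0.0679, 0.0804, 0.0898, 0.096, 0.0991]}}

```text
time: 40.3
tool_pos: [537.7, 46.1, 139.7]
tcp_rot: [3.141, 0.0, -0.008]
contact_force: [0.9, 0.3, -1.2]
grip_width: 32.0
finger_force: 30.0
```

Request:
{"fn": "servo_tool", "kwargs": {"linear": [[-0.043, 0.21, 0.0], [-0.01, 0.208, 0.0], [0.02, 0.193, 0.0], [0.043, 0.169, 0.0], [0.053, 0.137, 0.0], [0.052, 0.101, 0.0], [0.039, 0.062, 0.0], [0.015, 0.021, 0.0]], "spin": [0.0991, 0.096, 0.0897, 0.0804, 0.068, 0.0524, 0.0337, 0.012]}}

```text
time: 41.3
tool_pos: [491.8, -178.0, 139.8]
tcp_rot: [3.141, 0.0, -0.838]
contact_force: [-0.5, -0.2, -1.3]
grip_width: 31.4
finger_force: 30.0
```

Request:
{"fn": "servo_tool", "kwargs": {"linear": [[0.0, 0.0, 0.008], [0.0, 0.0, 0.021], [0.0, 0.0, 0.034], [0.0, 0.0, 0.043], [0.0, 0.0, 0.049], [0.0, 0.0, 0.054], [0.0, 0.0, 0.057], [0.0, 0.0, 0.057]], "spin": [0, 0, 0, 0, 0, 0, 0, 0]}}

```text
time: 42.3
tool_pos: [492.3, -177.3, 74.4]
tcp_rot: [3.141, 0.0, -0.835]
contact_force: [-0.1, -0.9, -0.7]
grip_width: 31.5
finger_force: 30.0
```

Request:
{"fn": "servo_tool", "kwargs": {"linear": [[0.0, 0.0, 0.054], [0.0, 0.0, 0.05], [0.0, 0.0, 0.042], [0.0, 0.0, 0.034], [0.0, 0.0, 0.021], [0.0, 0.0, 0.008], [0.0, 0.0, 0.0], [0.0, 0.0, 0.0]], "spin": [0, 0, 0, 0, 0, 0, 0, 0]}}

```text
time: 43.3
tool_pos: [492.5, -177.4, 33.8]
tcp_rot: [-3.141, -0.001, -0.835]
contact_force: [0.8, -0.3, -1.5]
grip_width: 31.5
finger_force: 30.0
```

Then release, rise, and move clear toward +y (tool frame: -y is the world's up-left).

Request:
{"fn": "servo_tool", "kwargs": {"linear": [[0.0, 0.0, 0.0], [0.0, 0.0, 0.0], [0.0, 0.0, 0.0], [0.0, 0.0, 0.0], [0.0, 0.0, -0.012], [0.0, 0.0, -0.035], [0.0, 0.0, -0.052], [0.0, 0.0, -0.065]], "spin": [0, 0, 0, 0, 0, 0, 0, 0], "hand": 0.4}}

```text
time: 44.3
tool_pos: [492.4, -177.3, 67.3]
tcp_rot: [-3.142, -0.0, -0.835]
contact_force: [0.0, 0.2, -0.3]
grip_width: 64.2
finger_force: 0.0
```

Request:
{"fn": "servo_tool", "kwargs": {"linear": [[0.0, 0.0, -0.074], [0.0, 0.0, -0.078], [0.0, 0.0, -0.078], [0.0, 0.0, -0.074], [0.0, 0.0, -0.065], [0.0, 0.0, -0.052], [0.0, 0.0, -0.035], [0.0, 0.0, -0.012]], "spin": [0, 0, 0, 0, 0, 0, 0, 0]}}

```text
time: 45.3
tool_pos: [492.4, -177.3, 160.2]
tcp_rot: [-3.142, -0.0, -0.835]
contact_force: [1.3, -0.6, 0.0]
grip_width: 64.3
finger_force: 0.0
```

```bash
python3 plan.py 480,130,180,-0.3,14 480,130,180,-0.3,2
```

```text
t 45.3 cmd [ 492.37 -177.25  159.94   -0.84] meas [ 492.4 -177.3  160.2] -0.835
[[-0.017, -0.014, -0.001], [-0.048, -0.041, -0.005], [-0.072, -0.064, -0.006], [-0.09, -0.085, -0.008], [-0.099, -0.103, -0.009], [-0.104, -0.118, -0.01], [-0.101, -0.129, -0.011], [-0.093, -0.134, -0.011]] 
  [-0.005, -0.0139, -0.0213, -0.0273, -0.0318, -0.0348, -0.0362, -0.0363]
[[-0.082, -0.134, -0.01], [-0.069, -0.126, -0.009], [-0.053, -0.111, -0.008], [-0.038, -0.088, -0.007], [-0.022, -0.059, -0.004], [-0.008, -0.021, -0.001], [0.0, 0.0, 0.0], [0.0, 0.0, 0.0]] 
  [-0.0347, -0.0318, -0.0273, -0.0214, -0.0139, -0.0049, 0.0, 0.0]
```

Request:
{"fn": "servo_tool", "kwargs": {"linear": [[-0.017, -0.014, -0.001], [-0.048, -0.041, -0.005], [-0.072, -0.064, -0.006], [-0.09, -0.085, -0.008], [-0.099, -0.103, -0.009], [-0.104, -0.118, -0.01], [-0.101, -0.129, -0.011], [-0.093, -0.134, -0.011]], "spin": [-0.005, -0.0139, -0.0213, -0.0273, -0.0318, -0.0348, -0.0362, -0.0363]}}

```text
time: 46.3
tool_pos: [484.3, 11.4, 172.2]
tcp_rot: [-3.142, 0.0, -0.507]
contact_force: [-0.2, -0.1, -0.1]
grip_width: 64.6
finger_force: 0.0
```

Request:
{"fn": "servo_tool", "kwargs": {"linear": [[-0.082, -0.134, -0.01], [-0.069, -0.126, -0.009], [-0.053, -0.111, -0.008], [-0.038, -0.088, -0.007], [-0.022, -0.059, -0.004], [-0.008, -0.021, -0.001], [0.0, 0.0, 0.0], [0.0, 0.0, 0.0]], "spin": [-0.0347, -0.0318, -0.0273, -0.0214, -0.0139, -0.0049, 0.0, 0.0]}}

```text
time: 47.3
tool_pos: [480.0, 129.5, 179.8]
tcp_rot: [3.141, 0.0, -0.301]
contact_force: [0.4, -0.1, -0.6]
grip_width: 63.8
finger_force: 0.0
```

Run:
```python
from h import *
from plant import optics
c=optics.capture("top"); T=c["world_to_cam"]; f=c["frame"]
P=np.array([[492.4,-177.3,79],[533.8,-223.1,79],[575.7,-268.8,79],[617.1,-314.9,79]],float)
q=cv2.projectPoints(P,cv2.Rodrigues(T[:3,:3])[0],T[:3,3],c["K"],c["D"])[0].reshape(-1,2)
k=3.5; x0,y0=355,140
o=cv2.resize(f[y0:310,x0:540],None,fx=k,fy=k,interpolation=cv2.INTER_CUBIC)
for x,y in q: cv2.drawMarker(o,(int((x-x0+.5)*k),int((y-y0+.5)*k)),(0,0,0),0,24,1)
cv2.imwrite("pics/fin.png",o)
```

```text
(no output)
```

View pics/fin.png

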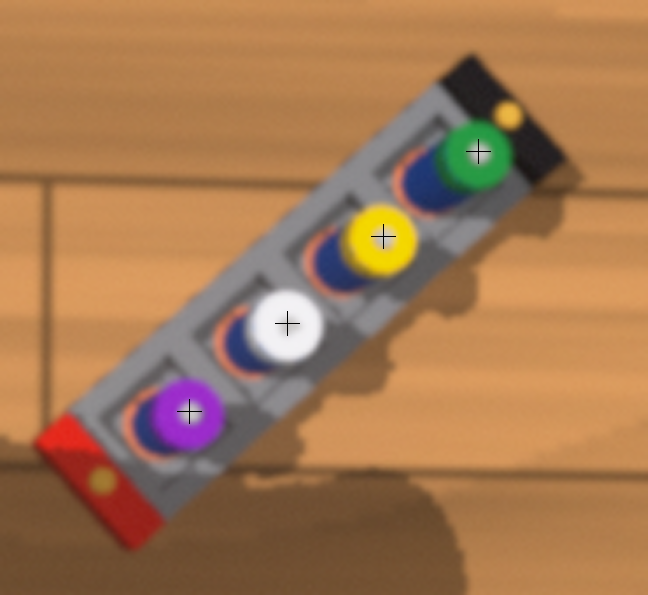

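All four cells stand upright within about 2 mm of the expected marks. From the black end the order is green (478,152), yellow (383,237), white (287,323) and purple (190,411).

```bash
python3 -c "
from plant import workorder
print(workorder.close_job())"
```

```text
the job is handed in; nothing more can be done
None
```

All four cells are in the rack in reverse order (green, yellow, white, purple from the black end), upright and about 2 mm from their pocket centres in the last picture; I handed the job in at about 47 s, and the hand-in returned no verdict.

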